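# Plug the ampoule stand into its base and hold it in the drawer corner

## Task

The medicine cabinet's lock drawer is lifted out onto the counter for fitting out. Plug the empty white acrylic ampoule stand, foot down, fully home into the socket of the birch plywood base that lies loose in the drawer, and bring the two together into the drawer's back left corner (seen from the robot; the lock is at the front), the base's long edge flush against the back wall and its short edge flush against the left wall, flat on the drawer floor. Finish while holding: still grip the stand and keep pressing it firmly against both walls at once, so that a colleague can drive the screws through them, and leave the ampoule carton, kidney dish, pill crusher and vial where they are.

Things in the scene. Friction and masses are not known exactly. Their poses are not given: they have to be found in the camera images.
- stand: Empty white acrylic ampoule stand, 150 g, loose, upright on the counter left of the drawer. Origin: centre of its foot's underside; x across, y along, z up. Foot (the plug): block 36 (x) x 60 (y) mm, 11 mm high, lowest 3 mm stepped in 1.5 mm all round. Above: lower plate 46 x 144 mm, z 11 to 17 mm, whose underside is the shoulder; slotted top plate 46 x 144 mm, top at z 43.5 mm; handle plate.
- handle (a point): Middle of the top edge of the stand's handle plate, 86 mm above the foot's underside; axes as the stand's. The plate stands upright in the middle of the stand, 12 mm thick (x), 44 mm wide (y), and is gripped across its thickness from above; free of other parts from z 43.5 to 86 mm. Half a turn of the stand about z makes no difference to the fit.
- base: Birch plywood base, 70 (x) x 150 (y) x 18 (z) mm, 160 g, loose and flat on the drawer floor, clear of the walls, turned up to 0.35 rad to the drawer. Origin: centre of its underside; x across, y along, z up. It slides on the drawer's laminate with dry friction (about 0.35), the more the harder it is pressed. With the stand fully home the shoulder rests on its top, the stand's origin 7 mm above the base's origin.
- socket (a point): Centre of the mouth of the base's socket, level with the base's top, 18 mm above its underside; axes as the base's. The socket is a rectangular pocket 38 (x) x 62 (y) mm, 12 mm deep, with a 2 mm chamfer round its mouth.
- drawer: Lock drawer, an open box on the counter; does not move; turned up to 0.15 rad. Origin: middle of its inside, at counter level; x from the front panel (bar handle and lock, towards the robot) to the back, y to its left, z up. Inside 260 (x) x 320 (y) mm, floor top at z 9 mm. Walls 12 mm thick, tops at z 59 mm; front panel up to z 82 mm. Inner faces at x -130, +130, y -160, +160 mm.
- back_wall: The drawer's back wall, a rigid fence across x. Origin: lower edge of its inner face, in the middle (drawer x 130, y 0, z 9 mm); axes as the drawer's.
- left_wall: The drawer's left side wall, a rigid fence across y. Origin: lower edge of its inner face, in the middle (drawer x 0, y 160, z 9 mm); axes as the drawer's.
- corner (a point): The drawer's back left inner corner on its floor (drawer x 130, y 160, z 9 mm); axes as the drawer's. With the base home in the corner its centre lies 35 mm from the back wall and 75 mm from the left wall.
- carton: Bystander: open white card carton, 46 x 78 x 42 mm, with four brown glass ampoules standing in it up to z 77 mm, on the counter left of the drawer, nearer or farther than the stand. Origin: centre of its underside.
- dish: Bystander: empty steel kidney dish, about 180 x 85 x 36 mm, on the counter right of the drawer. Origin: on its underside near its middle.
- crusher: Bystander: blue plastic pill crusher, 42 mm across, 73 mm high, with a screw handle 54 mm wide, standing in the front right of the drawer. Origin: centre of its underside.
- vial: Bystander: clear glass vial with grey rubber stopper, 22 mm across, 45 mm high, standing in the drawer near its right wall. Origin: centre of its underside.
Not all that is in view belongs to the job. What is shaped like the base but black is not meant.

How it is judged:
On the way:
1. the stand's foot is plugged fully home into the base's socket (z of stand in the frame of base below 0.01 m and horizontal distance between stand and base below 0.004 m and angle between the z axis of stand and the z axis of base, either way round below 0.05 rad), for 0.2 s.
At the end, for the whole second after the job is handed in: Held at the end: foot in socket (under 10 mm above base underside, centres within 4 mm, 0.05 rad); base flat (2.5 mm, 0.03 rad), square within 0.03 rad, within 3 mm of the back and left walls, over 1 N on each; at rest; fingers grip the stand over 1.5 N; bystanders not moved (all of step 1 and contact force between base and back_wall above 1 N and contact force between base and left_wall above 1 N and angle between the x axis of base and the x axis of drawer, either way round below 0.03 rad and angle between base's own z axis and vertical below 0.03 rad and height (world z) of base below 0.0115 m and x of base in the frame of corner above -0.038 m and y of base in the frame of corner above -0.078 m and contact force between the fingers and stand above 1.5 N and linear speed of base below 0.01 m/s); the arm keeps its last pose, push and grip.
It fails at once if the carton is shoved or knocked over (distance of carton from where it was at the start of the episode above 0.015 m or angle between carton's own z axis and vertical above 0.3 rad).
It fails at once if the dish is shoved or knocked over (distance of dish from where it was at the start of the episode above 0.015 m or angle between dish's own z axis and vertical above 0.3 rad).
It fails at once if the crusher is shoved or knocked over (distance of crusher from where it was at the start of the episode above 0.015 m or angle between crusher's own z axis and vertical above 0.3 rad).
It fails at once if the vial is shoved or knocked over (distance of vial from where it was at the start of the episode above 0.015 m or angle between vial's own z axis and vertical above 0.3 rad).
It also fails if it takes over 61 s, if anything falls off the work surface, if the arm or the gripper's body presses on something with over 40 N, if the wrist force passes 120 N, or if a joint passes its speed limit or range.

## Robot

A 6-joint arm with a two-finger parallel gripper is mounted at the origin on the work surface. World frame = base frame: x ahead of the robot, y to its left, z up, the work surface at z = 0. Lengths are in m, angles in rad, forces in N, time in s.
With the tool pointing down it reaches from about 0.25 to 0.725 m from the base axis. Payload 4 kg.
Tool frame: the origin (TCP) lies between the finger pads; the fingertips stand 25 mm ahead of it and the grasp point (between the pads) lies 6 mm ahead of it; z points along the fingers, y is the line along which they close (so a half turn about z gives the same grasp; the last joint's range is limited). The gripper opens to 85 mm and grips with 20 to 120 N. Pads are 22 mm wide; open, the fingers measure 114 mm over their backs; the gripper's body (76 mm by 85 mm) begins 54 mm behind the grasp point. The pads swing forward as they close: fully open they stand 13 mm farther back than shut.
Start: joints at [1.313, 0.241, 0.005, 1.335, 0, 1.571], TCP at [0.127, 0.483, 0.236] pointing down, gripper open.
Joint ranges: [-2.72, 2.72], [-1.05, 1.87], [-1.09, 1.28], [-1.99, 2.15], [-1.42, 1.44], [-3.14, 3.14]. Speed limits (rad/s): [2.79, 2.79, 3.14, 3.14, 3.14, 3.14].

## Interface

Orientations are given as a unit quaternion [x, y, z, w].
In Python, from workcell import bot gives the robot as it stands. The module is installed in compiled form; this text tells all that it offers.
- The arm moves only by the shell command python3 -m pendant 'ROWS'. ROWS is JSON, one flat list of numbers, 7 for each row, row after row: the shift along the tool's x, y, z normalised to -1 to 1, where 1 is 0.5 m, then the turn, a rotation vector about the tool's x, y, z normalised to -1 to 1, where 1 is 180 degrees, then the opening, from 0 (shut) to 1 (fully open). In form: [tx, ty, tz, ax, ay, az, fingers, tx, ty, tz, ax, ay, az, fingers, ...]. A call has exactly 10 rows; each row is the pose to reach, as a shift and turn from the pose commanded when the call began, along the tool's axes at that moment, turning the shorter way round; what a row does not reach only later rows make up. A row lasts 1/12 s, in which the tool goes at most 41.7 mm and 7.16 degrees, less where a joint would pass 70% of its speed; a pose out of reach is approached as far as the arm can. A call with a number of a shift or a turn outside -1 to 1 is refused whole. A call with a gripper value outside its range is refused whole. The fingers move at their own pace and stop on an object; the grip force is fixed at half the most. Time passes only in rows, so rows that repeat a pose let the fingers close, or fill a call up. It gives the time, the measured TCP pose, the force, the opening and the grip force at its end, in the units of the state.
- bot.get_obs(): the state, without advancing time (a new reading comes with each control period).
- bot.camera(name): name is "scene" or "top" or "wrist"; returns a dict with "pixels" (400x640x3 uint8, red, green, blue), "mtx" (3x3 intrinsics, pixels), "cam_to_world" (4x4, takes a point from camera to world coordinates); the wrist camera has in their place "hand_eye" (4x4, takes a point from camera to tool coordinates, whose origin is the TCP and whose axes are the flange's). Camera axes: x right, y up, looking along -z (the intrinsics and any distortion apply to the point x, -y, -z); pixel columns grow to the right and rows downward; lengths in m; the calibration is good to about 2 mm. A picture is of the moment at which its call begins: read the wrist's pose just before it. There is no depth.
- bot.job_done(): hands the job in; it is judged then, once.
The state is a dict: "clock": time; "joint_pos": joint angles; "joint_vel": joint speeds; "tau": joint torques, N m; "eef_pos": TCP position; "tool_rot": TCP orientation; "ft_force": force on the tool from outside, world axes, zero at the start; "ft_torque": the same for the moment, N m; "grip_width": finger opening in m; "grasp_force": force on a finger pad.
Only numpy, scipy, OpenCV 4.12 (cv2) and the standard library are available. Lean on these libraries where they do the work, as an engineer would, in place of code of your own. Each camera call takes 0.05 s, during which the arm holds its last target. There are 200 camera calls.

## Working session

There is one attempt and no reset: what is moved stays moved. The work goes in short steps, Python scripts to look and compute and a shell command to move; the robot and the scene stay as the last step left them, time stands still between calls to the robot, and variables do not carry over. Pictures are saved under pics/ and viewed, at most 10 in all, crops included, and the job is handed in when it is done.

```bash
mkdir -p pics
python3 - <<'E'
from workcell import bot
import cv2,json
o=bot.get_obs();print(o)
for n in("top","scene"):
    c=bot.camera(n);cv2.imwrite(f"pics/{n}0.png",c["pixels"][:,:,::-1])
    print(n,c["mtx"].tolist(),c["cam_to_world"].tolist(),[k for k in c])
    json.dump({"mtx":c["mtx"].tolist(),"T":c["cam_to_world"].tolist()},open(n+".json","w"))
E
```

```text
{'clock': 0.0, 'joint_pos': array([ 1.31298111e+00,  2.41417982e-01,  3.72010068e-03,  1.33518451e+00,
       -1.44146113e-05,  1.57086295e+00]), 'joint_vel': array([ 1.07696808e-03,  3.57243633e-05, -6.47235218e-04,  1.03833580e-03,
        1.23350254e-03, -4.38180907e-04]), 'tau': array([ 4.39166979e-05, -3.72319150e+01,  2.52406830e+01,  1.68827490e-02,
        1.19549636e-04, -8.29203884e-06]), 'eef_pos': array([0.12733073, 0.48287537, 0.23500886]), 'tool_rot': array([ 1.28583852e-01,  9.91698092e-01, -1.03530643e-03, -1.26900422e-04]), 'ft_force': array([-0.15550615,  0.36574649,  0.31210195]), 'ft_torque': array([ 0.0235962 , -0.0151321 ,  0.00925109]), 'grasp_force': 0.0, 'grip_width': 0.08566177324257673}
top [[415.2649299501063, 0.0, 324.7442119464393], [0.0, 415.2649299501063, 201.46137630634453], [0.0, 0.0, 1.0]] [[0.026532398917569082, 0.9966231614325959, -0.07770653707235095, 0.5321094884698572], [-0.9996318043130255, 0.026893544930552488, 0.003604586932413063, -0.08229128146461581], [0.005682219070393033, 0.07758228752212736, 0.9969697593454225, 1.0587673080797533], [0.0, 0.0, 0.0, 1.0]] ['pixels', 'mtx', 'cam_to_world']
scene [[479.5441542411656, 0.0, 317.6957420655391], [0.0, 479.5441542411656, 197.5326491525034], [0.0, 0.0, 1.0]] [[0.3054258331792592, -0.7998980548273067, 0.516602518683607, 1.243697414006247], [0.9522039756060845, 0.2592777947651856, -0.16150112687430318, -0.2777063708552133], [-0.004759124575252988, 0.5412375883336205, 0.840856244377173, 1.0736701190630102], [0.0, 0.0, 0.0, 1.0]] ['pixels', 'mtx', 'cam_to_world']
```

View pics/top0.png

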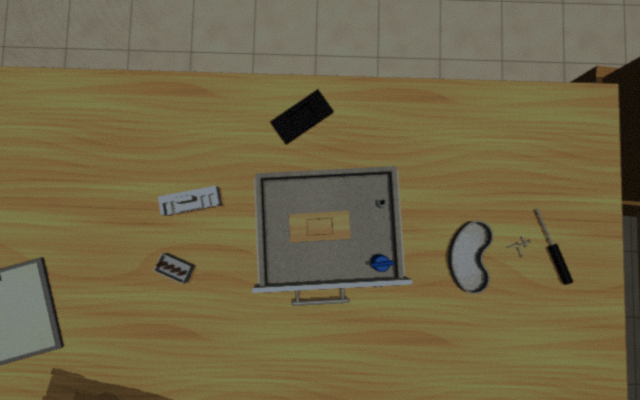

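View pics/scene0.png

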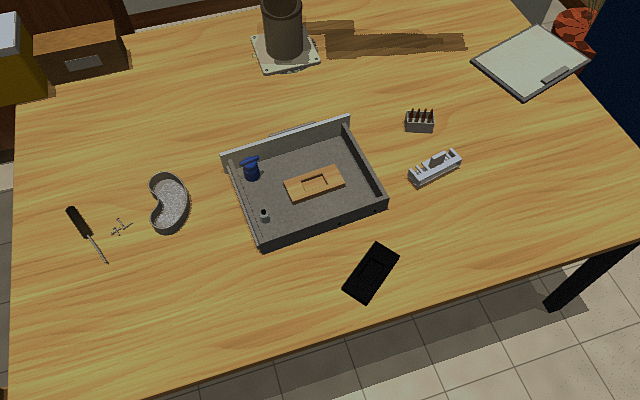

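The top view shows the stand at about (190,200), the drawer spanning (257–408,168–290), and the plywood base at about (320,226). The carton is at (175,268). I'll enlarge both views.

Run:
```python
import cv2
a=cv2.imread("pics/top0.png")[155:297,148:414]; cv2.imwrite("pics/c1.png",cv2.resize(a,None,fx=3,fy=3,interpolation=cv2.INTER_CUBIC))
a=cv2.imread("pics/scene0.png")[110:260,215:475]; cv2.imwrite("pics/c2.png",cv2.resize(a,None,fx=3,fy=3,interpolation=cv2.INTER_CUBIC))
```

```text
(no output)
```

View pics/c1.png

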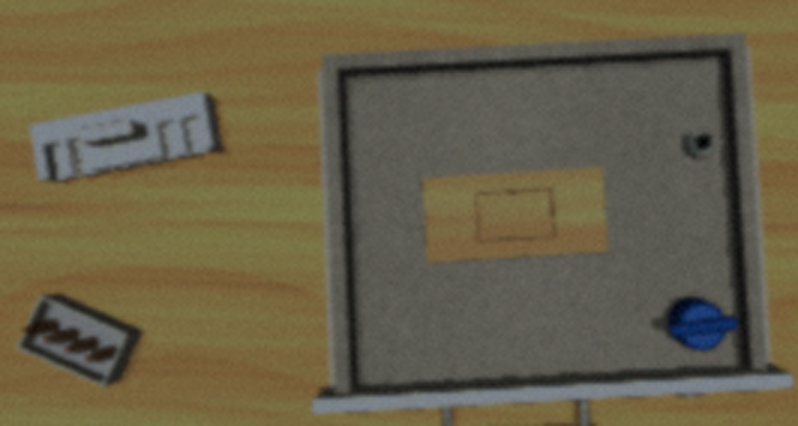

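View pics/c2.png

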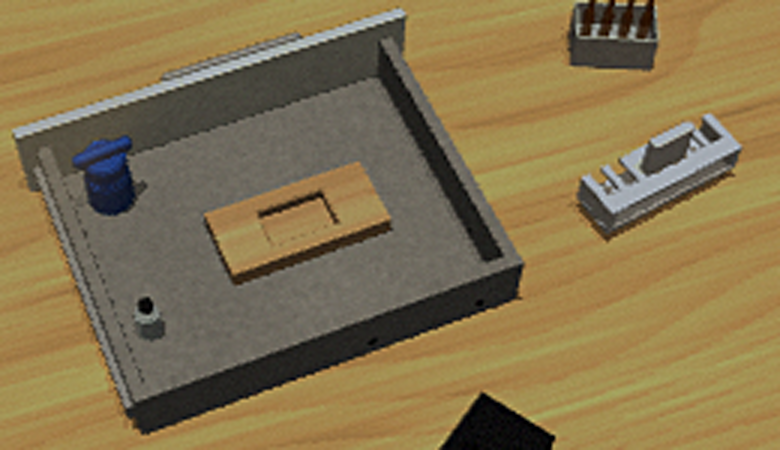

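The two crops give the outlines of the base, socket, drawer and stand. I'll fit x, y and yaw for each.

```bash
cat > h.py <<'E'
import numpy as np,json
from scipy.optimize import least_squares
from scipy.spatial.transform import Rotation as R
C={n:json.load(open(n+".json")) for n in("top","scene")}
def proj(K,T,P):
    p=(np.c_[P,np.ones(len(P))]@np.linalg.inv(T).T)[:,:3]; K=np.array(K)
    return np.c_[K[0,2]+K[0,0]*p[:,0]/-p[:,2], K[1,2]+K[1,1]*-p[:,1]/-p[:,2]]
def fit(obs,z0,x0):
    # obs: list of (K,T,localpts Nx3,pix Nx2)
    def f(q):
        r=[]
        for K,T,L,px in obs:
            P=R.from_euler('z',q[2]).apply(np.array(L,float))+[q[0],q[1],z0]
            r.append((proj(K,np.array(T),P)-px).ravel())
        return np.concatenate(r)
    s=least_squares(f,x0,loss='soft_l1'); return s.x,f(s.x).reshape(-1,2).round(1).tolist()
E
cat > m1.py <<'E'
from h import *
def o(n,L,px):
    off={'top':(148,155),'scene':(215,110)}[n]
    return (C[n]["mtx"],C[n]["T"],L,np.array(px)/3-.17+np.array(off))
def rect(a,b,z): return [(a,b,z),(a,-b,z),(-a,-b,z),(-a,b,z)] # BL,BR,FR,FL
b=rect(.035,.075,.018); s=rect(.019,.031,.018)
bt=[(422,178),(605,167),(608,250),(427,262)];st=[(476,191),(552,188),(555,239),(478,242)]
bs=[(392,215),(237,270),(205,213),(360,163)];ss=[(340,224),(272,247),(259,215),(326,192)]
for name,obs in dict(top=[o('top',b+s,bt+st)],scene=[o('scene',b+s,bs+ss)],both=[o('top',b+s,bt+st),o('scene',b+s,bs+ss)]).items():
    print('base',name,fit(obs,.009,[.55,-.05,0]))
d=[(.142,.172,.059),(.142,-.172,.059)]
dt=[(322,57),(745,36)]; ds=[(521,263),(134,405)]
for name,obs in dict(top=[o('top',d,dt)],scene=[o('scene',d,ds)],both=[o('top',d,dt),o('scene',d,ds)]).items():
    print('drawer',name,fit(obs,0,[.55,-.05,0]))
t=rect(.023,.072,.0435)
tt=[(30,124),(206,93),(214,150),(44,180)]; ts=[(740,150),(603,217),(580,183),(710,117)]
for name,obs in dict(top=[o('top',t,tt)],scene=[o('scene',t,ts)],both=[o('top',t,tt),o('scene',t,ts)]).items():
    print('stand',name,fit(obs,0,[.6,.26,0]))
c=rect(.023,.039,.042)
print('carton',fit([o('top',c,[(47,295),(140,330),(110,383),(22,348)])],0,[.45,.26,-.4]))
E
python3 m1.py
```

```text
base top (array([ 0.55039287, -0.07497144,  0.08530316]), [[0.2, -0.2], [-0.6, -0.0], [0.2, 0.5], [-0.0, 0.1], [0.2, 0.9], [-0.2, 0.4], [-0.3, -1.3], [0.4, -0.8]])
base scene (array([ 0.55254032, -0.06996637,  0.08396445]), [[0.3, 1.9], [-1.0, 2.1], [0.3, 0.5], [0.3, -0.4], [-0.0, -0.4], [0.9, -0.5], [-0.1, -0.9], [-0.9, -0.5]])
base both (array([ 0.55125031, -0.0728828 ,  0.08387293]), [[-0.6, -0.6], [-1.4, -0.3], [-0.7, 0.2], [-0.9, -0.3], [-0.6, 0.5], [-1.0, 0.1], [-1.1, -1.6], [-0.4, -1.2], [-0.9, 1.8], [-2.2, 2.0], [-0.9, 0.4], [-0.8, -0.5], [-1.2, -0.5], [-0.3, -0.6], [-1.3, -1.0], [-2.1, -0.6]])
drawer top (array([ 0.54437067, -0.09739489,  0.07745359]), [[-0.2, 0.0], [0.2, -0.0]])
drawer scene (array([ 0.54831526, -0.09622892,  0.08686983]), [[0.3, -0.2], [-0.3, 0.1]])
drawer both (array([ 0.54628683, -0.09693071,  0.08201004]), [[-0.6, -0.4], [-0.3, -1.1], [-0.4, -0.4], [-1.2, -0.7]])
stand top (array([0.60491674, 0.24653082, 0.20486489]), [[0.5, 0.2], [0.0, 0.2], [0.3, -0.4], [-1.4, 0.0]])
stand scene (array([0.60930078, 0.24842306, 0.20106136]), [[0.1, 0.7], [1.9, 0.1], [-0.6, -1.0], [-0.5, -0.0]])
stand both (array([0.60640444, 0.24728384, 0.20011092]), [[0.3, -0.6], [-0.2, -0.3], [0.0, -0.9], [-1.7, -0.7], [-0.8, 0.0], [1.0, -0.6], [-1.5, -1.7], [-1.4, -0.7]])
carton (array([ 0.44048473,  0.27393248, -0.35846551]), [[-0.2, -0.3], [-1.6, 0.2], [0.8, 0.3], [0.5, -0.2]])
```

```bash
cat > go.py <<'E'
import sys,numpy as np
from workcell import bot
from scipy.spatial.transform import Rotation as R
# go.py x y z yaw : row to bring the TCP there, tool down, tool y along yaw (mod pi)
x,y,z,w=map(float,sys.argv[1:5]); o=bot.get_obs(); A=R.from_quat(o['tool_rot'])
best=None
for k in(0,np.pi):
    Y=np.array([np.cos(w+k),np.sin(w+k),0]);Z=np.array([0,0,-1.]);T=R.from_matrix(np.c_[np.cross(Y,Z),Y,Z])
    v=(A.inv()*T).as_rotvec()
    if best is None or np.linalg.norm(v)<np.linalg.norm(best): best=v
print(o['clock'],np.r_[A.inv().apply(np.array([x,y,z])-o['eef_pos'])/.5,best/np.pi].round(4).tolist())
E
python3 go.py .605 .247 .24 .2
```

```text
0.1 [-1.0441, -0.2127, -0.0094, -0.0005, 0.0003, 0.3543]
```

```bash
python3 -m pendant '[-0.8,-0.16,-0.01,0,0,0.354,1,-0.8,-0.16,-0.01,0,0,0.354,1,-0.8,-0.16,-0.01,0,0,0.354,1,-0.8,-0.16,-0.01,0,0,0.354,1,-0.8,-0.16,-0.01,0,0,0.354,1,-0.8,-0.16,-0.01,0,0,0.354,1,-0.8,-0.16,-0.01,0,0,0.354,1,-0.8,-0.16,-0.01,0,0,0.354,1,-0.8,-0.16,-0.01,0,0,0.354,1,-0.8,-0.16,-0.01,0,0,0.354,1]'; python3 go.py .605 .247 .24 .2
```

```text
clock: 0.93
eef_pos: [0.4962, 0.3021, 0.2403]
tool_rot: [0.635, 0.773, -0.0, 0.0]
ft_force: [-0.1, 0.9, -0.6]
grip_width: 0.0856
grasp_force: 0.0
0.9333 [-0.1503, 0.1921, 0.0006, -0.0001, 0.0002, -0.0015]
```

```bash
python3 -m pendant '[-0.15,0.192,0,0,0,-0.0015,1,-0.15,0.192,0,0,0,-0.0015,1,-0.15,0.192,0,0,0,-0.0015,1,-0.15,0.192,0,0,0,-0.0015,1,-0.15,0.192,0,0,0,-0.0015,1,-0.15,0.192,0,0,0,-0.0015,1,-0.15,0.192,0,0,0,-0.0015,1,-0.15,0.192,0,0,0,-0.0015,1,-0.15,0.192,0,0,0,-0.0015,1,-0.15,0.192,0,0,0,-0.0015,1]'
python3 - <<'E'
from workcell import bot
import cv2,json
from h import R,np
o=bot.get_obs();c=bot.camera("wrist");cv2.imwrite("pics/w1.png",c["pixels"][:,:,::-1])
T=np.eye(4);T[:3,:3]=R.from_quat(o['tool_rot']).as_matrix();T[:3,3]=o['eef_pos']
print(c["hand_eye"]);json.dump(dict(mtx=c["mtx"].tolist(),T=(T@c["hand_eye"]).tolist()),open("w1.json","w"));print(c["mtx"])
E
```

```text
clock: 1.77
eef_pos: [0.6022, 0.2507, 0.2416]
tool_rot: [0.63, 0.776, 0.0, 0.0]
ft_force: [0.5, 0.0, 0.0]
grip_width: 0.0857
grasp_force: 0.0
[[ 8.08896737e-05  9.57078026e-01  2.89830374e-01  7.22473439e-02]
 [ 9.99999094e-01  3.12039358e-04 -1.30950945e-03  1.31224367e-03]
 [-1.34374120e-03  2.89830217e-01 -9.57077134e-01 -1.38041955e-01]
 [ 0.00000000e+00  0.00000000e+00  0.00000000e+00  1.00000000e+00]]
[[329.59868223   0.         321.73157918]
 [  0.         329.59868223 199.93006124]
 [  0.           0.           1.        ]]
```

View pics/w1.png

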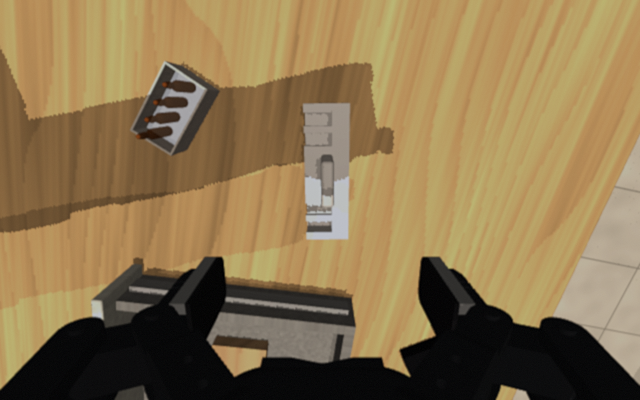

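The wrist view shows the stand's top plate at corners (303,103), (349,103), (349,239), (306,239), and the handle top from (321,155) to (333,207).

```bash
python3 - <<'E'
from h import *
w=json.load(open("w1.json"))
def rect(a,b,z): return [(a,b,z),(a,-b,z),(-a,-b,z),(-a,b,z)]
p=[(349,103),(349,239),(306,239),(303,103)];h=[(333,155),(333,207),(322,207),(321,155)]
print(fit([(w["mtx"],w["T"],rect(.023,.072,.0435),p)],0,[.6,.25,.2]))
print(fit([(w["mtx"],w["T"],rect(.023,.072,.0435)+rect(.006,.022,.086),p+h)],0,[.6,.25,.2]))
E
python3 go.py .605 .2485 .076 .205
```

```text
(array([0.60970218, 0.24970016, 0.22042595]), [[0.6, -0.2], [-0.9, -0.4], [0.5, 0.1], [-0.4, 0.4]])
(array([0.60940274, 0.25050981, 0.22114323]), [[0.5, -1.1], [-0.9, -1.1], [0.4, -0.6], [-0.6, -0.5], [0.9, 5.4], [1.0, -0.0], [-0.8, 0.2], [-0.5, 5.6]])
1.8167 [-0.0051, 0.0042, 0.3312, 0.0003, -0.0, 0.0006]
```

```bash
python3 go.py .608 .249 .075 .212
```

```text
1.8167 [-0.0054, 0.0102, 0.3332, 0.0003, -0.0, -0.0016]
```

```bash
python3 -m pendant '[-0.0054,0.0102,0.333,0,0,-0.0016,1,-0.0054,0.0102,0.333,0,0,-0.0016,1,-0.0054,0.0102,0.333,0,0,-0.0016,1,-0.0054,0.0102,0.333,0,0,-0.0016,1,-0.0054,0.0102,0.333,0,0,-0.0016,1,-0.0054,0.0102,0.333,0,0,-0.0016,1,-0.0054,0.0102,0.333,0,0,-0.0016,0,-0.0054,0.0102,0.333,0,0,-0.0016,0,-0.0054,0.0102,0.333,0,0,-0.0016,0,-0.0054,0.0102,0.333,0,0,-0.0016,0]'; python3 -m pendant '[0,0,0,0,0,0,0,0,0,0,0,0,0,0,0,0,0,0,0,0,0,0,0,0,0,0,0,0,0,0,0,0,0,0,0,0,0,0,0,0,0,0,0,0,0,0,0,0,0,0,0,0,0,0,0,0,0,0,0,0,0,0,0,0,0,0,0,0,0,0]'; python3 go.py .608 .249 .20 .21
```

```text
clock: 2.65
eef_pos: [0.6101, 0.249, 0.0775]
tool_rot: [0.629, 0.778, 0.002, 0.001]
ft_force: [-0.3, -0.2, 0.4]
grip_width: 0.0386
grasp_force: 0.0
clock: 3.48
eef_pos: [0.6088, 0.2484, 0.0757]
tool_rot: [0.629, 0.778, 0.001, 0.0]
ft_force: [-1.2, -0.3, 6.5]
grip_width: 0.0105
grasp_force: 60.0
3.4833 [0.0016, -0.0009, -0.2487, 0.0004, -0.0001, 0.0002]
```

```bash
python3 -m pendant '[0,0,-0.25,0,0,0,0,0,0,-0.25,0,0,0,0,0,0,-0.25,0,0,0,0,0,0,-0.25,0,0,0,0,-0.1,0,-0.25,0,0,0.04,0,-0.2,0,-0.25,0,0,0.04,0,-0.3,0,-0.25,0,0,0.04,0,-0.4,0,-0.25,0,0,0.04,0,-0.5,0,-0.25,0,0,0.04,0,-0.6,0,-0.25,0,0,0.04,0]'; python3 go.py .553 -.22 .20 .084
```

```text
clock: 4.32
eef_pos: [0.6605, 0.0018, 0.1986]
tool_rot: [0.676, 0.737, -0.0, -0.0]
ft_force: [-0.2, -0.8, -1.8]
grip_width: 0.0103
grasp_force: 59.2
4.3167 [-0.4238, -0.252, -0.0025, -0.0003, -0.0, 0.0004]
```

```bash
python3 -m pendant '[-0.1,-0.07,0,0,0,0,0,-0.2,-0.13,0,0,0,0,0,-0.3,-0.2,0,0,0,0,0,-0.424,-0.252,0,0,0,0,0,-0.424,-0.252,0,0,0,0,0,-0.424,-0.252,0,0,0,0,0,-0.424,-0.252,0,0,0,0,0,-0.424,-0.252,0,0,0,0,0,-0.424,-0.252,0,0,0,0,0,-0.424,-0.252,0,0,0,0,0]'
cat > shot.py <<'E'
import sys,cv2,json
from workcell import bot
from h import R,np
n=sys.argv[1]
o=bot.get_obs();c=bot.camera("wrist");cv2.imwrite(f"pics/{n}.png",c["pixels"][:,:,::-1])
T=np.eye(4);T[:3,:3]=R.from_quat(o['tool_rot']).as_matrix();T[:3,3]=o['eef_pos']
json.dump(dict(mtx=c["mtx"].tolist(),T=(T@c["hand_eye"]).tolist(),tcp=T.tolist()),open(n+".json","w"));print(o['clock'],o['eef_pos'])
E
python3 shot.py w2
```

```text
clock: 5.15
eef_pos: [0.5535, -0.2171, 0.199]
tool_rot: [0.676, 0.737, 0.0, -0.0]
ft_force: [0.4, 0.1, -1.9]
grip_width: 0.0103
grasp_force: 59.3
5.15 [ 0.55347466 -0.21714221  0.19900686]
```

View pics/w2.png

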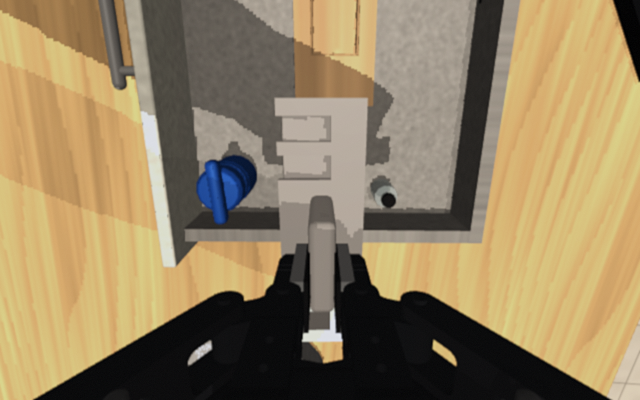

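This shows the held stand (end corners at (275,98) and (366,98)) and only the near half of the base, cut off at the top. I'll shift forward and up.

```bash
python3 -m pendant '[0.08,0,-0.05,0,0,0,0,0.16,0,-0.1,0,0,0,0,0.16,0,-0.1,0,0,0,0,0.16,0,-0.1,0,0,0,0,0.16,0,-0.1,0,0,0,0,0.16,0,-0.1,0,0,0,0,0.16,0,-0.1,0,0,0,0,0.16,0,-0.1,0,0,0,0,0.16,0,-0.1,0,0,0,0,0.16,0,-0.1,0,0,0,0]'
python3 shot.py w3
python3 -c "
import cv2
a=cv2.imread('pics/w3.png')[:300,170:570];cv2.imwrite('pics/w3c.png',cv2.resize(a,None,fx=2,fy=2,interpolation=cv2.INTER_CUBIC))"
```

```text
clock: 6.03
eef_pos: [0.5461, -0.1391, 0.2488]
tool_rot: [0.677, 0.736, -0.0, -0.0]
ft_force: [0.8, -1.4, -1.0]
grip_width: 0.0106
grasp_force: 59.4
6.0333 [ 0.54611426 -0.1391359   0.24877698]
```

View pics/w3c.png

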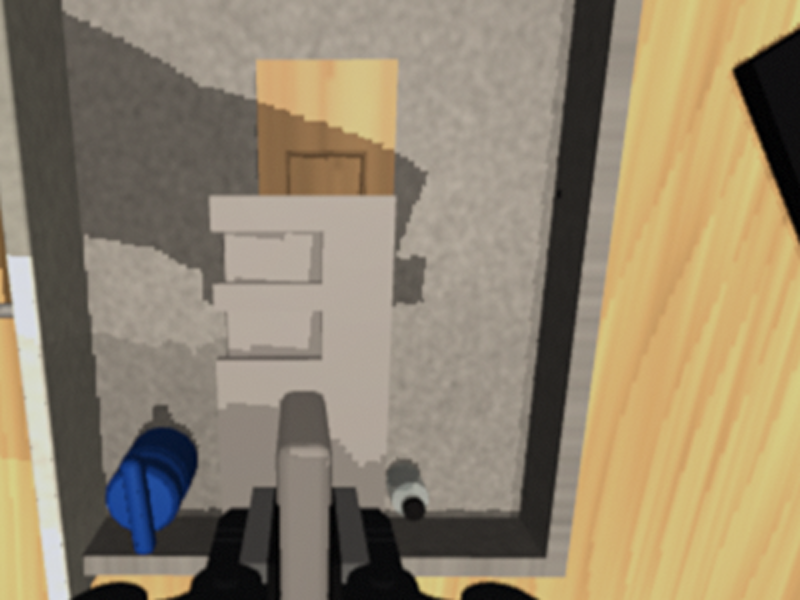

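The crop shows the base's far corners at (257,59) and (397,59), the socket's far corners at (289,153) and (364,155), the held stand's far corners at (209,195) and (395,195), and the handle's far top at (280–328,450).

Run:
```python
from h import *
def P(l): return np.array(l)/2-.25+np.array([170,0])
w=json.load(open("w3.json"));K,T=w["mtx"],w["T"]
q,r=fit([(K,T,[(-.035,.075,.018),(.035,.075,.018),(-.019,.031,.018),(.019,.031,.018)],P([(257,59),(397,59),(289,153),(364,155)]))],.009,[.55,-.07,.08]);print('base w3',q,r)
w2=json.load(open("w2.json"))
q,r=fit([(K,T,[(-.035,.075,.018),(.035,.075,.018),(-.019,.031,.018),(.019,.031,.018)],P([(257,59),(397,59),(289,153),(364,155)])),(w2["mtx"],w2["T"],[(.035,-.075,.018),(.019,-.031,.018),(-.019,-.031,.018)],[(373,106),(357,53),(313,53)])],.009,[.55,-.07,.08]);print('base w2+w3',q,r)
for z in(.170,.1731):
  q,r=fit([(K,T,[(-.023,.072,.0435),(.023,.072,.0435),(-.006,.022,.086),(.006,.022,.086)],P([(209,195),(395,195),(280,450),(328,450)]))],z,[.55,-.14,.08]);print('stand',q,r)
t=np.array(w["tcp"]);print('tcp',t[:3,3],'tool y yaw',np.arctan2(t[1,1],t[0,1]))
# drawer: back wall inner bottom / top and right wall
```

```text
base w3 [ 0.55379137 -0.07382416  0.08177283] [[-0.3, -0.1], [0.6, 0.1], [0.1, 0.5], [-0.3, -0.4]]
base w2+w3 [ 0.55424928 -0.07388337  0.08770305] [[-0.3, 0.2], [0.7, -0.0], [0.3, 0.7], [-0.1, -0.4], [-0.0, -0.3], [-0.3, -0.1], [-0.1, -0.0]]
stand [ 0.54779451 -0.13834111  0.09136522] [[0.8, 2.8], [-0.8, 2.1], [-2.4, -1.7], [1.9, -1.9]]
stand [ 0.54749277 -0.13764931  0.08783259] [[-0.1, 1.1], [0.1, 0.8], [-3.1, -0.7], [1.9, -0.8]]
tcp [ 0.54611426 -0.1391359   0.24877698] tool y yaw 0.08384677845120735
```

```bash
python3 go.py .5526 -.0754 .115 .081
```

```text
6.0833 [0.1257, 0.0237, 0.2679, -0.0002, -0.0001, 0.001]
```

```bash
python3 -m pendant '[0.0628,0.0118,0,0,0,0.001,0,0.1257,0.0237,0.05,0,0,0.001,0,0.1257,0.0237,0.1,0,0,0.001,0,0.1257,0.0237,0.15,0,0,0.001,0,0.1257,0.0237,0.2,0,0,0.001,0,0.1257,0.0237,0.25,0,0,0.001,0,0.1257,0.0237,0.268,0,0,0.001,0,0.1257,0.0237,0.268,0,0,0.001,0,0.1257,0.0237,0.268,0,0,0.001,0,0.1257,0.0237,0.268,0,0,0.001,0]'
python3 go.py .5526 -.0754 .115 .081;python3 shot.py w4
python3 -c "
import cv2
a=cv2.imread('pics/w4.png')[60:360,170:470];cv2.imwrite('pics/w4c.png',cv2.resize(a,None,fx=2,fy=2,interpolation=cv2.INTER_CUBIC))"
```

```text
clock: 6.92
eef_pos: [0.5542, -0.0753, 0.1171]
tool_rot: [0.678, 0.735, 0.001, 0.001]
ft_force: [0.4, -1.2, -1.1]
grip_width: 0.0101
grasp_force: 59.3
6.9167 [-0.0, -0.0032, 0.0043, 0.001, 0.0002, 0.0001]
6.9167 [ 0.5541893  -0.07525654  0.11714837]
```

View pics/w4c.png

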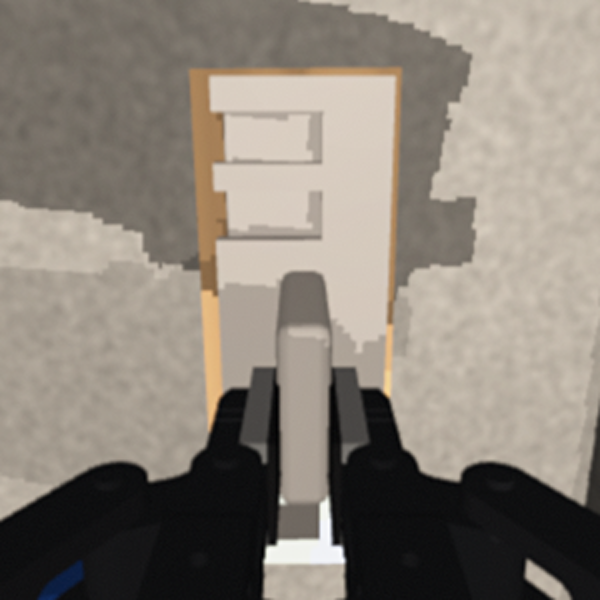

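The stand now hovers over the base: base far corners are at (190,69) and (402,68), stand far corners at (209,75) and (397,75).

Run:
```python
from h import *
def P(l): return np.array(l)/2-.25+np.array([170,60])
w=json.load(open("w4.json"));K,T=w["mtx"],w["T"];t=np.array(w["tcp"])
b,r=fit([(K,T,[(-.035,.075,.018),(.035,.075,.018)],P([(190,69),(402,68)]))],.009,[.55,-.07,.08]);print('base',b,r)
s,r=fit([(K,T,[(-.023,.072,.0435),(.023,.072,.0435)],P([(209,75),(397,75)]))],t[2,3]-.0757,[.55,-.07,.08]);print('stand',s,r)
d=b-s;print(d, R.from_euler('z',-.083).apply([d[0],d[1],0]))
```

```text
base [ 0.55390444 -0.07401705  0.08608611] [[-0.1, 0.0], [0.1, 0.0]]
stand [ 0.55563451 -0.07334279  0.08154591] [[0.3, -0.0], [-0.3, -0.0]]
[-0.00173007 -0.00067426  0.0045402 ] [-0.00178001 -0.00052851  0.        ]
```

```bash
python3 go.py .5525 -.0760 .0912 .085
```

```text
6.9667 [-0.0012, -0.0041, 0.0524, 0.0012, 0.0003, -0.0011]
```

```bash
python3 -m pendant '[0,0,0,0,0,0,0,0,0,0,0,0,0,0,0,0,0,0,0,0,0,0,0,0,0,0,0,0,0,0,0,0,0,0,0,0,0,0,0,0,0,0,0,0,0,0,0,0,0,0,0,0,0,0,0,0,0,0,0,0,0,0,0,0,0,0,0,0,0,0]'; python3 go.py .5525 -.0760 .0912 .085
```

```text
clock: 7.8
eef_pos: [0.5528, -0.0748, 0.1153]
tool_rot: [0.678, 0.735, -0.0, -0.0]
ft_force: [-0.2, 0.5, -0.8]
grip_width: 0.0103
grasp_force: 59.3
7.8 [-0.0023, -0.0008, 0.0483, -0.0, -0.0, -0.001]
```

Now descend slowly.

```bash
python3 -m pendant '[-0.0023,-0.0008,0,0,0,-0.001,0,-0.0023,-0.0008,0.01,0,0,-0.001,0,-0.0023,-0.0008,0.018,0,0,-0.001,0,-0.0023,-0.0008,0.024,0,0,-0.001,0,-0.0023,-0.0008,0.03,0,0,-0.001,0,-0.0023,-0.0008,0.036,0,0,-0.001,0,-0.0023,-0.0008,0.042,0,0,-0.001,0,-0.0023,-0.0008,0.048,0,0,-0.001,0,-0.0023,-0.0008,0.05,0,0,-0.001,0,-0.0023,-0.0008,0.05,0,0,-0.001,0]'; python3 go.py .5525 -.0760 .0905 .085
```

```text
clock: 8.63
eef_pos: [0.5525, -0.076, 0.0917]
tool_rot: [0.676, 0.736, 0.0, 0.0]
ft_force: [-3.5, 1.7, 7.3]
grip_width: 0.0101
grasp_force: 60.4
8.6333 [0.0, 0.0001, 0.0023, 0.0002, 0.0001, -0.0]
```

Home: TCP z is 0.0917, as predicted, with 7 N down. Now slide towards the corner, stopping about 10 mm short of each wall.

```bash
python3 -m pendant '[0.012,0.018,0,0,0,0,0,0.026,0.038,0,0,0,0,0,0.04,0.058,0,0,0,0,0,0.054,0.078,0,0,0,0,0,0.068,0.098,0,0,0,0,0,0.082,0.118,0,0,0,0,0,0.095,0.136,0,0,0,0,0,0.105,0.15,0,0,0,0,0,0.105,0.15,0,0,0,0,0,0.105,0.15,0,0,0,0,0]'; python3 shot.py w5; python3 go.py .6337 -.0045 .0917 .082
python3 -c "
import cv2
a=cv2.imread('pics/w5.png')[0:260,150:550];cv2.imwrite('pics/w5c.png',cv2.resize(a,None,fx=2,fy=2,interpolation=cv2.INTER_CUBIC))"
```

```text
clock: 9.47
eef_pos: [0.6248, -0.0164, 0.0916]
tool_rot: [0.676, 0.737, 0.002, 0.001]
ft_force: [1.2, 2.5, 4.3]
grip_width: 0.0108
grasp_force: 60.1
9.4667 [ 0.62478451 -0.01636252  0.09158723]
9.5167 [0.0225, 0.0202, -0.0001, 0.0014, -0.0003, 0.0012]
```

View pics/w5c.png

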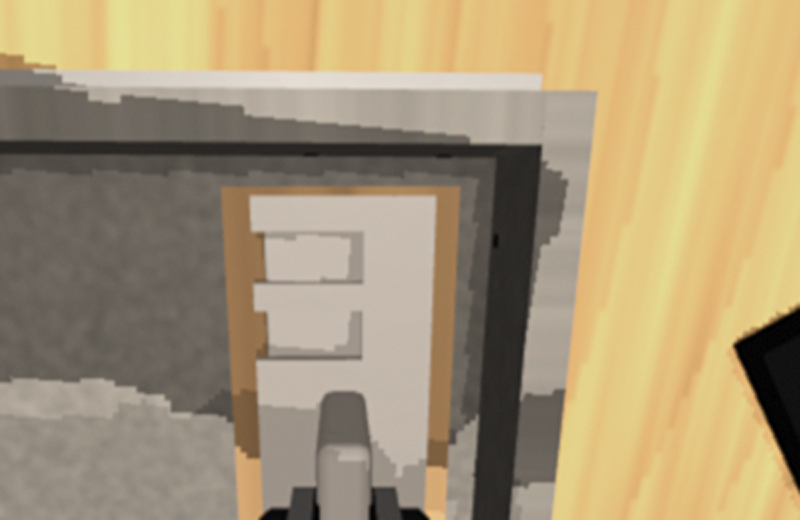

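The base and stand have moved together, with the base square and a gap of about 10 mm left to each wall. I'll close up gently.

```bash
python3 -m pendant '[0.004,0.004,0.002,0,0,0,0,0.008,0.008,0.002,0,0,0,0,0.012,0.012,0.002,0,0,0,0,0.015,0.015,0.002,0,0,0,0,0.018,0.018,0.002,0,0,0,0,0.02,0.02,0.002,0,0,0,0,0.022,0.02,0.002,0,0,0,0,0.023,0.021,0.002,0,0,0,0,0.023,0.021,0.002,0,0,0,0,0.023,0.021,0.002,0,0,0,0]'; python3 go.py .6337 -.0045 .0917 .082
```

```text
clock: 10.35
eef_pos: [0.6324, -0.0075, 0.0916]
tool_rot: [0.677, 0.736, -0.001, 0.002]
ft_force: [-2.4, -4.9, 10.7]
grip_width: 0.0104
grasp_force: 61.1
10.35 [0.0057, 0.0031, -0.0001, 0.0005, 0.0012, 0.0003]
```

```bash
python3 -m pendant '[0.002,0.002,0,0,0,0,0,0.004,0.004,0,0,0,0,0,0.006,0.006,0,0,0,0,0,0.006,0.006,0,0,0,0,0,0.006,0.006,0,0,0,0,0,0.006,0.006,0,0,0,0,0,0.006,0.006,0,0,0,0,0,0.006,0.006,0,0,0,0,0,0.006,0.006,0,0,0,0,0,0.006,0.006,0,0,0,0,0]'; python3 go.py .6337 -.0045 .0917 .082
```

```text
clock: 11.18
eef_pos: [0.6341, -0.0058, 0.0918]
tool_rot: [0.678, 0.735, -0.002, 0.002]
ft_force: [-5.9, -7.7, 14.8]
grip_width: 0.0106
grasp_force: 61.4
11.1833 [0.0027, -0.0006, 0.0002, -0.0001, 0.0021, -0.0]
```

```bash
python3 -m pendant '[0.003,0.003,-0.002,0,0,0,0,0.006,0.006,-0.002,0,0,0,0,0.008,0.008,-0.002,0,0,0,0,0.008,0.008,-0.002,0,0,0,0,0.008,0.008,-0.002,0,0,0,0,0.008,0.008,-0.002,0,0,0,0,0.008,0.008,-0.002,0,0,0,0,0.008,0.008,-0.002,0,0,0,0,0.008,0.008,-0.002,0,0,0,0,0.008,0.008,-0.002,0,0,0,0]'; python3 go.py .6337 -.0045 .0917 .082
```

```text
clock: 12.02
eef_pos: [0.6358, -0.0049, 0.0924]
tool_rot: [0.678, 0.735, -0.006, 0.003]
ft_force: [-9.0, -15.0, 16.1]
grip_width: 0.0107
grasp_force: 62.0
12.0167 [0.0012, -0.0041, 0.0014, -0.0016, 0.0039, -0.0006]
```

```bash
python3 -m pendant '[0,0.002,0,0,0,0,0,0,0.004,0,0,0,0,0,0,0.006,0,0,0,0,0,0,0.006,0,0,0,0,0,0,0.006,0,0,0,0,0,0,0.006,0,0,0,0,0,0,0.006,0,0,0,0,0,0,0.006,0,0,0,0,0,0,0.006,0,0,0,0,0,0,0.006,0,0,0,0,0]'; python3 shot.py w6; python3 -c "
import cv2
a=cv2.imread('pics/w6.png')[0:260,150:550];cv2.imwrite('pics/w6c.png',cv2.resize(a,None,fx=2,fy=2,interpolation=cv2.INTER_CUBIC))"
```

```text
clock: 12.85
eef_pos: [0.6383, -0.0048, 0.0925]
tool_rot: [0.678, 0.735, -0.006, 0.003]
ft_force: [-9.6, -14.8, 17.1]
grip_width: 0.0104
grasp_force: 62.3
12.85 [ 0.63827754 -0.00481763  0.09246654]
```

View pics/w6c.png

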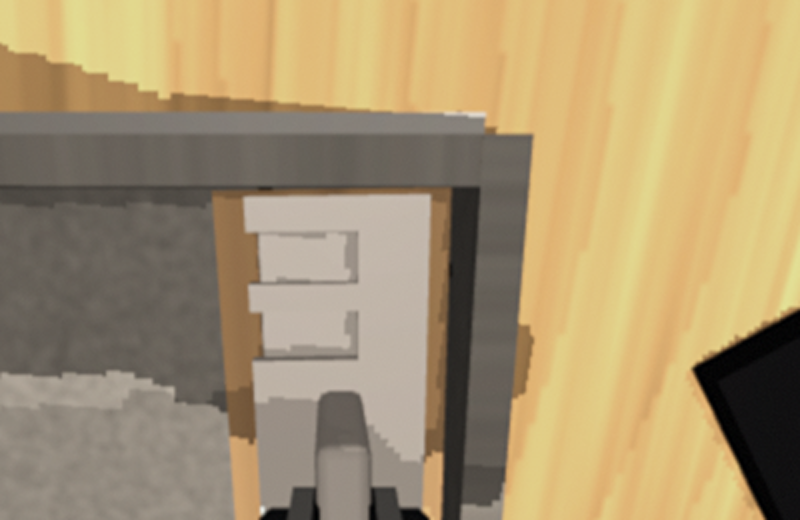

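The base is flush at the left wall and almost at the back wall (edge at about x=451). Push further in x and ease off the y and z load.

```bash
python3 -m pendant '[-0.002,0.002,-0.001,0,0,0,0,-0.002,0.004,-0.001,0,0,0,0,-0.002,0.006,-0.001,0,0,0,0,-0.002,0.006,-0.001,0,0,0,0,-0.002,0.006,-0.001,0,0,0,0,-0.002,0.006,-0.001,0,0,0,0,-0.002,0.006,-0.001,0,0,0,0,-0.002,0.006,-0.001,0,0,0,0,-0.002,0.006,-0.001,0,0,0,0,-0.002,0.006,-0.001,0,0,0,0]'; python3 go.py .6337 -.0045 .0917 .082
```

```text
clock: 13.73
eef_pos: [0.6396, -0.0048, 0.0925]
tool_rot: [0.678, 0.735, -0.007, 0.001]
ft_force: [-12.7, -14.5, 17.9]
grip_width: 0.0106
grasp_force: 62.7
13.7333 [0.0016, -0.0118, 0.0017, -0.003, 0.0034, -0.0006]
```

```bash
python3 -m pendant '[0,0.002,-0.001,0,0,0,0,0,0.004,-0.002,0,0,0,0,0,0.006,-0.002,0,0,0,0,0,0.006,-0.002,0,0,0,0,0,0.006,-0.002,0,0,0,0,0,0.006,-0.002,0,0,0,0,0,0.006,-0.002,0,0,0,0,0,0.006,-0.002,0,0,0,0,0,0.006,-0.002,0,0,0,0,0,0.006,-0.002,0,0,0,0]'; python3 go.py .6337 -.0045 .0917 .082; python3 shot.py w7
```

```text
clock: 14.57
eef_pos: [0.6408, -0.0047, 0.0929]
tool_rot: [0.678, 0.735, -0.009, -0.001]
ft_force: [-16.2, -14.8, 18.5]
grip_width: 0.0105
grasp_force: 63.6
14.5667 [0.0015, -0.014, 0.0025, -0.0044, 0.0034, -0.0006]
14.5667 [ 0.64077537 -0.00467814  0.09285371]
```

The back-wall force is now building elastically (3.5 N per 3 mm commanded). The tool has tilted about 0.018 rad, so I'll straighten it and ease the x push slightly.

```bash
python3 -m pendant '[0,0,0,-0.002,0.002,0,0,0,-0.001,0,-0.004,0.003,0,0,0,-0.002,0,-0.006,0.005,0,0,0,-0.003,0,-0.007,0.005,0,0,0,-0.003,0,-0.007,0.005,0,0,0,-0.003,0,-0.007,0.005,0,0,0,-0.003,0,-0.007,0.005,0,0,0,-0.003,0,-0.007,0.005,0,0,0,-0.003,0,-0.007,0.005,0,0,0,-0.003,0,-0.007,0.005,0,0]'; python3 go.py .6337 -.0045 .0917 .082
```

```text
clock: 15.45
eef_pos: [0.6397, -0.0047, 0.0922]
tool_rot: [0.678, 0.735, 0.005, 0.001]
ft_force: [-14.2, -13.3, 16.1]
grip_width: 0.0105
grasp_force: 63.0
15.45 [0.0013, -0.0119, 0.0009, 0.0028, -0.0016, -0.0008]
```

```bash
python3 -m pendant '[0,0.002,0,0.001,-0.001,0,0,0,0.004,0,0.001,-0.001,0,0,0,0.006,0,0.001,-0.001,0,0,0,0.006,0,0.001,-0.001,0,0,0,0.006,0,0.001,-0.001,0,0,0,0.006,0,0.001,-0.001,0,0,0,0.006,0,0.001,-0.001,0,0,0,0.006,0,0.001,-0.001,0,0,0,0.006,0,0.001,-0.001,0,0,0,0.006,0,0.001,-0.001,0,0]'; python3 go.py .6337 -.0045 .0917 .082; python3 shot.py w8
python3 - <<'E'
import cv2,numpy as np
# gap check: rows of pixels across the base's back edge and wall
for n in("w6","w8"):
    a=cv2.imread(f"pics/{n}.png").astype(int)
    for r in(110,150,190): print(n,r,[tuple(a[r,c]) for c in range(364,382,1)].__str__().replace("np.int64",""))
E
```

```text
clock: 16.28
eef_pos: [0.6409, -0.0046, 0.0925]
tool_rot: [0.679, 0.735, 0.002, 0.0]
ft_force: [-18.0, -13.1, 20.3]
grip_width: 0.0103
grasp_force: 64.9
16.2833 [0.0013, -0.0144, 0.0016, 0.0008, -0.0007, -0.0009]
16.2833 [ 0.64090897 -0.00455589  0.09250515]
w6 110 [((153), (170), (186)), ((108), (136), (164)), ((80), (117), (153)), ((79), (118), (154)), ((80), (118), (154)), ((81), (119), (155)), ((82), (120), (156)), ((79), (117), (153)), ((70), (103), (136)), ((66), (98), (128)), ((62), (92), (120)), ((47), (64), (79)), ((37), (42), (45)), ((37), (39), (40)), ((36), (40), (42)), ((36), (39), (42)), ((36), (39), (41)), ((36), (39), (41))]
w6 150 [((107), (135), (164)), ((79), (118), (153)), ((78), (118), (153)), ((80), (119), (154)), ((80), (119), (155)), ((78), (117), (151)), ((69), (102), (134)), ((64), (96), (126)), ((63), (93), (122)), ((58), (84), (107)), ((46), (57), (68)), ((36), (40), (43)), ((37), (40), (40)), ((38), (42), (44)), ((36), (39), (42)), ((38), (41), (43)), ((38), (40), (43)), ((37), (40), (42))]
w6 190 [((78), (117), (152)), ((77), (117), (152)), ((78), (116),
[... 749 characters left out ...]
 ((63), (94), (122)), ((63), (93), (123)), ((63), (95), (123)), ((65), (97), (127)), ((61), (91), (120)), ((50), (68), (86)), ((40), (46), (52)), ((37), (40), (42)), ((37), (39), (42)), ((38), (40), (43)), ((37), (40), (43)), ((38), (41), (44)), ((35), (39), (42)), ((37), (40), (43)), ((51), (57), (60)), ((78), (85), (90))]
w8 190 [((62), (93), (124)), ((63), (93), (123)), ((63), (93), (124)), ((64), (95), (126)), ((63), (93), (123)), ((54), (74), (95)), ((41), (49), (59)), ((37), (39), (42)), ((37), (39), (42)), ((36), (39), (42)), ((37), (40), (43)), ((38), (41), (43)), ((36), (39), (42)), ((38), (41), (43)), ((55), (59), (64)), ((80), (88), (93)), ((89), (98), (104)), ((88), (97), (103))]
```

Run:
```python
import cv2
from h import *
for n in("w6","w7","w8"):
    w=json.load(open(n+".json"));K=np.array(w["mtx"]);T=np.array(w["T"])
    g=cv2.imread(f"pics/{n}.png").astype(int)
    def bp(c,r,z):
        v=T[:3,:3]@[(c-K[0,2])/K[0,0],-(r-K[1,2])/K[1,1],-1]; return T[:3,3]+v*(z-T[2,3])/v[2]
    for r in(115,135,150,170,190):
        row=g[r]; d=(row[340:430].sum(1)<140); i=np.flatnonzero(d)+340
        a=bp(i[0]-.5,r,.027); b=bp(i[-1]+.5,r,.059)
        m=np.array([np.cos(.082),np.sin(.082),0])
        print(n,r,i[0],i[-1],'gap mm',((b-a)@m*1e3).round(1),'x edge',(a@m).round(4))
```

```text
w6 115 376 387 gap mm 1.1 x edge 0.6693
w6 135 375 386 gap mm 1.2 x edge 0.6692
w6 150 375 385 gap mm 0.7 x edge 0.6696
w6 170 374 384 gap mm 0.8 x edge 0.6696
w6 190 374 383 gap mm 0.3 x edge 0.6702
w7 115 374 383 gap mm 0.5 x edge 0.6701
w7 135 373 382 gap mm 0.6 x edge 0.67
w7 150 373 381 gap mm 0.1 x edge 0.6704
w7 170 372 380 gap mm 0.2 x edge 0.6704
w7 190 372 378 gap mm -0.8 x edge 0.6709
w8 115 374 381 gap mm -1.0 x edge 0.6715
w8 135 373 380 gap mm -0.9 x edge 0.6714
w8 150 372 379 gap mm -0.8 x edge 0.6712
w8 170 371 378 gap mm -0.7 x edge 0.671
w8 190 371 377 gap mm -1.2 x edge 0.6716
```

The gap is zero within measuring error and the edges are parallel. Settle briefly, then hand in.

```bash
python3 -m pendant '[0,0,0,0,0,0,0,0,0,0,0,0,0,0,0,0,0,0,0,0,0,0,0,0,0,0,0,0,0,0,0,0,0,0,0,0,0,0,0,0,0,0,0,0,0,0,0,0,0,0,0,0,0,0,0,0,0,0,0,0,0,0,0,0,0,0,0,0,0,0]' && python3 -c "
from workcell import bot
print(bot.job_done())"
```

```text
clock: 17.17
eef_pos: [0.6409, -0.0045, 0.0925]
tool_rot: [0.679, 0.735, 0.002, 0.0]
ft_force: [-18.2, -14.0, 20.5]
grip_width: 0.0106
grasp_force: 64.9
the job is handed in; nothing more can be done
None
```

I plugged the stand into the birch base and pushed the two flush into the drawer's back left corner, then handed in at 17 s still gripping (65 N) and pushing about 18 N toward the back wall and 14 N toward the left; no verdict came back, and I did not re-check the bystanders at the end.

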